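# Slide the board carrier under the contact bridge

### The arm

A 6-joint arm with a two-finger parallel gripper is mounted at the origin on a cart in front of the work surface, level with it; the furniture and walls round the work are solid. World frame = base frame: x ahead of the robot, y to its left, z up, the work surface at z = 0. Lengths are in m, angles in rad, forces in N, time in s.
With the tool pointing down it reaches from about 0.35 to 0.875 m from the base axis. Payload 15.5 kg.
Tool frame: the origin (TCP) lies at the very end of the fingers, on their centre line; the grasp point (between the pads) lies 19 mm behind it (bot.grip_point_offset is the distance from the TCP to the grasp point, in m); z points along the fingers, y is the line along which they close (so a half turn about z gives the same grasp; the last joint's range is limited). The gripper opens to 85 mm and grips with 20 to 120 N. Pads are 22 mm wide; open, the fingers measure 114 mm over their backs; the gripper's body (76 mm by 85 mm) begins 54 mm behind the grasp point. The pads swing forward as they close: fully open they stand 13 mm farther back than shut.
Start: joints at [1.119, 0.494, 1.345, -0, 1.302, -0.096], TCP at [0.218, 0.586, 0.231] pointing down, gripper open.
Joint ranges: [-2.91, 2.91], [-0.82, 2.16], [0.22, 2.67], [-1.22, 4.37], [0.12, 2.79], [-3.08, 3.08]. Speed limits (rad/s): [1.89, 1.89, 2.57, 3.01, 3.01, 3.01].

### API

Orientations are given as a unit quaternion [x, y, z, w].
In Python, from workcell import bot gives the robot as it stands.
- The arm moves only by the tool send_rows, never from a script. Its argument "rows" is a list of rows, each an object with "linear": the shift along the tool's x, y, z in mm, a list of three; "turn": the turn about the tool's z in degrees; "fingers": the closure, from -1 (fully open) to 1 (shut). A call has 1 to 8 rows; each row shifts and turns the commanded pose from where the row before left it, along the tool's axes as they then stand; what a row does not reach is not made up. A row lasts 1/8 s, in which the tool goes at most 62.5 mm and 10.7 degrees, less where a joint would pass 70% of its speed; a pose out of reach is approached as far as the arm can. A call is refused whole if a number of a shift passes 62.5 or a number of a turn 10.7, either way. A call with a gripper value outside its range is refused whole. The fingers move at their own pace and stop on an object; "grip_force" is the grip in N (left out, the last holds). Time passes only in rows, so rows that do not move let the fingers close. It gives the time, the measured TCP pose, the force, the opening and the grip force at its end, in the units of the state.
- bot.get_state(): the state, without advancing time (a new reading comes with each control period).
- bot.get_image(name): name is "side" or "top" or "wrist"; returns a dict with "color" (420x560x3 uint8, blue, green, red), "range_z" (420x560 float32, m along the optical axis (not along the pixel's ray), 0 where there is no reading), "vfov" (degrees; the focal length in pixels is half the picture's height over the tangent of half this angle, whatever the lens; pixels are square), "cx", "cy" (the principal point, pixels), "rvec" (rotation vector, rad) and "tvec" (3), from world to camera coordinates, as OpenCV has them; the wrist camera has in their place "mount" (4x4, takes a point from camera to tool coordinates, whose origin is the TCP and whose axes are the flange's). Camera axes: x right, y down, z forward; pixel columns grow to the right and rows downward; lengths in m; the calibration is good to about 2 mm. A picture is of the moment at which its call begins: read the wrist's pose just before it.
- bot.hand_in(): hands the job in; it is judged then, once.
The state is a dict: "time_s": time; "joint_positions": joint angles; "dq": joint speeds; "effort": joint torques, N m; "position": TCP position; "eef_rot": TCP orientation; "force": force on the tool from outside, world axes, zero at the start; "torque": the same for the moment, N m; "finger_gap": finger opening in m; "gripper_force": force on a finger pad.
Only numpy, scipy, OpenCV 4.12 (cv2) and the standard library are available. Lean on these libraries where they do the work, as an engineer would, in place of code of your own. Each camera call takes 0.05 s, during which the arm holds its last target. There are 200 camera calls.

### The job

Push the flat board carrier along the bench with the fingertips, under the low bridge of the test fixture, until its leading edge rests square against the fixture's end stop. Only push it: keep it flat on the bench, never pick it up, tip it or carry it, and leave the flux tin, the heatsink and the filter module where they stand. Finish with the hand clear.

Things in the scene. Friction and masses are not known exactly. Their poses are not given: they have to be found in the camera images.
- carrier: Loose flat aluminium plate 140 (its x) x 80 (y) x 12 mm with a thin green circuit board on top, 14 mm high overall, about 0.3 kg. Origin: centre of its underside. +x edge (row of small brass pads) leads; -x edge is the tail. Starts flat on the bench before the entry, turned up to 0.35 rad from the lane, centre up to 30 mm off the lane's axis. Home: origin at x = -20, y = 0 mm of the fixture.
- lead_edge (a point): Middle of the carrier's leading (+x) edge, on the bench, 70 mm from the carrier's origin.
- tail_edge (a point): Middle of the carrier's tail (-x) edge, on the bench, 70 mm from the carrier's origin. With the carrier home it stands out 65 mm in front of the bridge, open to the fingers.
- test_bridge: Test fixture fixed to the bench, 83 x 166 mm. Origin: on the bench, on the lane's axis, under the middle of the bridge. +x: direction in which the carrier slides in; entry on the -x side. No floor: the carrier slides on the bench. Metal bridge from x = -25 to +25 mm, underside 18 mm up, pins on top to 41 mm. Cheeks 18 mm high, x = -25 to +58, inner faces at y = +-46 mm.
- entry (a point): On the bench at the middle of the lane's mouth, below the bridge's front face; the mouth is 92 mm wide and 18 mm high. 25 mm on the -x side of the fixture's origin. Axes as the fixture.
- end_stop (a point): Foot of the end stop's face, on the lane's axis, 50 mm on the +x side of the fixture's origin. The stop is a rigid bar 18 mm high across the lane. Axes as the fixture.
- flux_pot: Round flux tin, white with a yellow lid, 46 mm across, 22 mm high, loose; stands beside the fixture on its -y side. Origin: centre of its underside. Bystander.
- heatsink: Finned white-metal heatsink 34 x 50 x 26 mm, loose; stands beside the fixture on its +y side. Origin: centre of its underside. Bystander.
- filter_module_1: Filter module, white can on a green board, 30 x 42 x 17 mm, loose; lies behind the carrier, away from the fixture. Origin: centre of its underside. Bystander.

How it is judged:
At the end, for the whole second after the job is handed in: The carrier lies flat and still under the bridge, between the cheeks, its leading edge within 4 mm of the end stop and square to it within 0.06 rad (x of carrier in the frame of test_bridge between -0.024 and -0.017 m and y of carrier in the frame of test_bridge between -0.008 and 0.008 m and angle between the x axis of carrier and the x axis of test_bridge, either way round below 0.06 rad and height (world z) of carrier below 0.003 m and angle between carrier's own z axis and vertical below 0.03 rad and linear speed of carrier below 0.01 m/s); the robot touches nothing.
It fails at once if the carrier is tipped (more than 0.08 rad) (angle between carrier's own z axis and vertical above 0.08 rad).
It fails at once if the carrier is lifted off the bench (more than 6 mm) (height (world z) of carrier above 0.006 m).
It fails at once if the flux tin is moved more than 15 mm (distance of flux_pot from where it was at the start of the episode above 0.015 m).
It fails at once if the heatsink is moved more than 15 mm (distance of heatsink from where it was at the start of the episode above 0.015 m).
It fails at once if the filter module is moved more than 15 mm (distance of filter_module_1 from where it was at the start of the episode above 0.015 m).
It also fails if it takes over 58 s, if anything falls off the work surface, if the arm or the gripper's body presses on something with over 40 N, if the wrist force passes 120 N, or if a joint passes its speed limit or range.

## Working session

There is one attempt and no reset: what is moved stays moved. The work goes in short steps, Python scripts to look and compute and a tool call to move; the robot and the scene stay as the last step left them, time stands still between calls to the robot, and variables do not carry over. Pictures are saved under pics/ and viewed, at most 10 in all, crops included, and the job is handed in when it is done.

Besides the shell and the picture viewer there is one more tool, called after "Emit:" as name(argument=value, ...) on one line, values as JSON. send_rows: Moves the arm, as the interface text tells. Its arguments: {"type":"object","properties":{"rows":{"type":"array","items":{"type":"object","properties":{"linear":{"type":"array","items":{"type":"number"}},"turn":{"type":"number"},"fingers":{"type":"number"}}}},"grip_force":{"type":"number"}},"required":["rows"]}

```bash
mkdir -p pics; cat > h.py <<'E'
import numpy as np,cv2
from workcell import bot
def cam(n):
    im=bot.get_image(n);h,w=im['color'].shape[:2]
    f=h/2/np.tan(np.radians(im['vfov'])/2)
    K=np.array([[f,0,im['cx']],[0,f,im['cy']],[0,0,1]])
    R=cv2.Rodrigues(np.array(im['rvec'],float))[0] if 'rvec' in im else None
    return im,K,R
def plane(px,im,K,R,z):
    px=np.atleast_2d(np.array(px,float));t=np.array(im['tvec'],float).ravel()
    d=np.c_[px,np.ones(len(px))]@np.linalg.inv(K).T@R;c=-R.T@t
    return c+d*((z-c[2])/d[:,2])[:,None]
def cloud(im,K,R):
    z=im['range_z'];v,u=np.mgrid[:z.shape[0],:z.shape[1]]
    P=np.stack([(u-K[0,2])/K[0,0]*z,(v-K[1,2])/K[1,1]*z,z],-1)
    return (P-np.array(im['tvec'],float).ravel())@R
E
python3 - <<'E'
from h import *
for n in('top','side'):
    im,K,R=cam(n);cv2.imwrite(f'pics/{n}0.png',im['color']);np.savez(f'/tmp/{n}.npz',c=im['color'],P=cloud(im,K,R),z=im['range_z'])
    print(n,K[0],-R.T@np.array(im['tvec']).ravel(),R)
s=bot.get_state();print(s['position'],s['eef_rot'],s['time_s'])
E
```

```text
top [385.51176583   0.         282.04929654] [0.4222043  0.28874205 0.86805607] [[-0.01062814 -0.99966348 -0.02366384]
 [-0.99518622  0.0128803  -0.09715184]
 [ 0.09742394  0.02251738 -0.99498821]]
side [530.76235991   0.         276.87425292] [ 0.30692939 -0.55871388  0.45730472] [[ 0.97505175 -0.22067775  0.02398792]
 [-0.0717462  -0.41556868 -0.90672772]
 [ 0.21006326  0.8823854  -0.42103376]]
[0.21813279 0.58534055 0.23076152] [ 1.77447898e-01  9.84130031e-01 -5.51612632e-04 -1.47773620e-04] 0.1
```

View pics/top0.png

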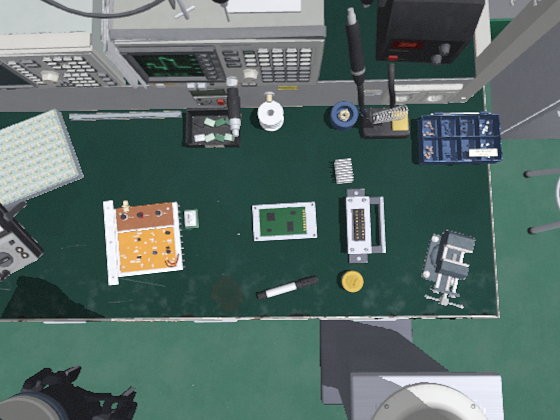

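View pics/side0.png

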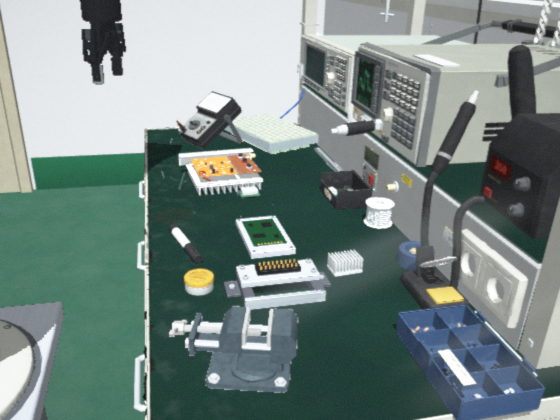

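The top view shows the carrier at about (285,222) with its pads to the right. The bridge is at (360,225) with its end stop at x≈378, the filter module at (191,218), the heatsink at (343,170) and the flux tin at (352,281). The side view agrees with this. The lane runs roughly along world -y.

```bash
cat >> h.py <<'E'
def comp(mask,P,lo=0,rng=None):
    p=P[mask][:,:2].astype(np.float32)*1000
    (c,s,a)=r=cv2.minAreaRect(p);return r
def carrier(im,K,R,u0=235,u1=340,v0=180,v1=262,z=.012):
    g=im['color'].min(2);m=np.zeros_like(g);m[v0:v1,u0:u1]=(g[v0:v1,u0:u1]>150)*255
    cs=cv2.findContours(m,cv2.RETR_EXTERNAL,cv2.CHAIN_APPROX_NONE)[0];c=max(cs,key=cv2.contourArea)
    w=plane(c[:,0],im,K,R,z)[:,:2].astype(np.float32)*1000
    return cv2.minAreaRect(w)
E
python3 - <<'E'
from h import *
im,K,R=cam('top');P=cloud(im,K,R);z=P[...,2]
print('carrier',carrier(im,K,R))
m=(z>.008)&(z<.06);m[:150]=0;m[300:]=0
n,l,st,ce=cv2.connectedComponentsWithStats(m.astype(np.uint8))
for i in range(1,n):
    if st[i,4]>80: print(st[i],np.percentile(z[l==i],[5,50,95]).round(4),comp(l==i,P))
f=im['color'];zz=z[185:268,340:392];print('bench z',np.median(z[240:260,230:330]))
hist=np.histogram(zz,bins=np.arange(-.004,.05,.002));print(hist[0])
# bright frame of fixture on assumed heights
for (lo,hi) in((.021,.034),(.034,.05),(.012,.021)):
    mm=np.zeros_like(m);mm[185:268,338:392]=(zz>lo)[:, :52][:,:] if 0 else 0
    mm[185:268,338:392]=((z>lo)&(z<hi))[185:268,338:392];print(lo,comp(mm,P),mm.sum())
big=cv2.resize(f[150:300,170:400],None,fx=3.4,fy=3.4,interpolation=cv2.INTER_CUBIC);cv2.imwrite('pics/crop.png',big)
E
```

```text
carrier ((489.05328369140625, 303.72802734375), (80.7348403930664, 140.784423828125), 2.5158779621124268)
[   0  150   84   66 3660] [0.0258 0.042  0.0449] ((580.4134521484375, 847.9187622070312), (148.60374450683594, 183.79782104492188), 1.4852172136306763)
[420 150  83  15 667] [0.0095 0.0285 0.0411] ((626.8943481445312, -89.33829498291016), (171.59835815429688, 34.49252700805664), 88.79635620117188)
[335 159  19  24 321] [0.0094 0.0219 0.0281] ((598.6243896484375, 168.57809448242188), (48.431671142578125, 34.17776107788086), 4.615472793579102)
[ 346  196   40   58 1745] [0.0159 0.0279 0.0372] ((479.53692626953125, 124.61784362792969), (128.0350341796875, 83.92437744140625), 0.3569593131542206)
[ 104  201   81   85 5262] [0.0237 0.0428 0.0509] ((450.56732177734375, 609.4182739257812), (180.164794921875, 153.12100219726562), 5.189848899841309)
[ 253  202   64   39 2229] [0.0102 0.0128 0.0156] ((488.3099060058594, 302.8370056152344), (80.14468383789062, 139.86007690429688), 2.5113558769226074)
[185 210  13  17 178] [0.011  0.0162 0.0186] ((499.026611328125, 512.9148559570312), (37.21
[... 562 characters left out ...]
517822265625), (16.43478012084961, 135.66107177734375), 16.273006439208984)
[449 277  10  16  87] [0.0112 0.0531 0.0566] ((348.27471923828125, -49.81572341918945), (21.95512580871582, 29.165454864501953), 74.56829071044922)
bench z -1.3152580052397616e-05
[217 905 884 269 172  80  25  18  11  58 151 139  32   9  69 403 353  91
  64 144 143  33  14   6   0   0   0]
0.021 ((477.4169921875, 127.25828552246094), (123.19499206542969, 78.6171646118164), 0.3569593131542206) 996
0.034 ((477.25030517578125, 140.79949951171875), (114.32544708251953, 32.3161506652832), 0.5483841896057129) 340
0.012 ((477.220458984375, 124.24934387207031), (123.66851806640625, 83.43413543701172), 0.7245084643363953) 384
```

View pics/crop.png

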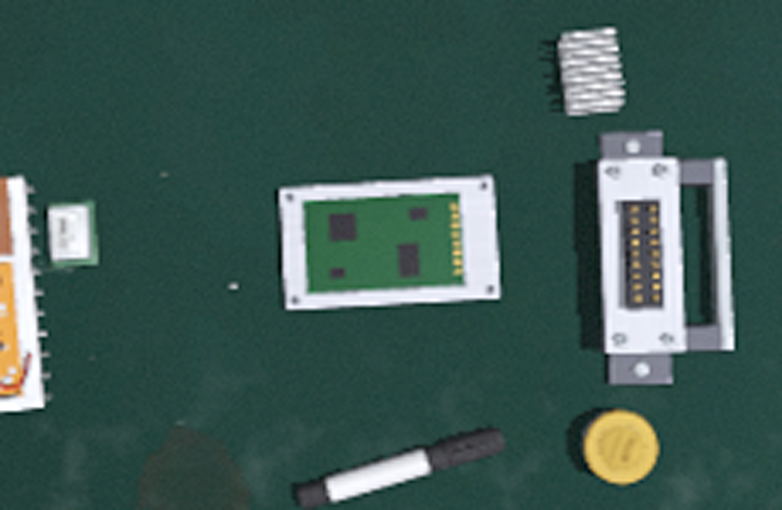

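```bash
python3 - <<'E'
from h import *
im,K,R=cam('top');P=cloud(im,K,R)
hsv=cv2.cvtColor(im['color'],cv2.COLOR_BGR2HSV)
g=im['color'].min(2);print(g[225,346:392])
for nm,(u0,u1),z in(('bridge',(340,372),.028),('stop',(379,390),.018)):
    m=np.zeros_like(g);m[185:265,u0:u1]=(g[185:265,u0:u1]>(150))*255
    if nm=='bridge': m=cv2.morphologyEx(m,cv2.MORPH_CLOSE,np.ones((15,15)))
    c=max(cv2.findContours(m,cv2.RETR_EXTERNAL,cv2.CHAIN_APPROX_NONE)[0],key=cv2.contourArea)
    w=plane(c[:,0],im,K,R,z)[:,:2].astype(np.float32)*1000
    print(nm,cv2.boundingRect(c),np.round(cv2.boxPoints(cv2.minAreaRect(w)),1).tolist(),cv2.minAreaRect(w))
a,b=np.array([632,146])/3.4+[170,150],np.array([642,369])/3.4+[170,150]
za=[np.median(P[int(q[1])-1:int(q[1])+2,int(q[0])-4:int(q[0])+5,2]) for q in(a,b)]
w=plane([a,b],im,K,R,.006);print('feet',za,w*1000)
d=w[1]-w[0];print(np.degrees(np.arctan2(d[1],-d[0])))
# pins
pa=np.array([[632,209],[654,209],[637,300],[658,300]])/3.4+[170,150]
print(plane(pa,im,K,R,.041)*1000)
E
```

```text
[ 48 202 238 232 238 214 140 104  33  63  84  90  78  82  81  80  92  90
 124 209 238 234 236 227 167  21  35  40  41  36  21  21  24  67 109 180
 216 229 208  22  36  40  37  39  37  37]
bridge (346, 189, 26, 74) [[396.3999938964844, 167.0], [396.79998779296875, 116.0999984741211], [555.7999877929688, 117.4000015258789], [555.4000244140625, 168.1999969482422]] ((476.09521484375, 142.1846466064453), (158.98403930664062, 50.859867095947266), 0.44800224900245667)
stop (380, 197, 6, 56) [[417.6000061035156, 91.9000015258789], [417.6000061035156, 83.30000305175781], [538.7999877929688, 84.5], [538.7000122070312, 93.0999984741211]] ((478.1896057128906, 88.17984771728516), (121.17800903320312, 8.642300605773926), 0.5649932622909546)
feet [np.float64(0.006156119830993228), np.float64(0.006532650414745062)] [[550.35717402 141.69988573   6.        ]
 [403.81597244 139.49576508   6.        ]]
-0.8617186657778966
[[504.9819973  148.84173672  41.        ]
 [504.80148723 135.01296589  41.        ]
 [447.57853693 147.39226221  41.        ]
 [447.42902659 134.28204323  41.        ]]
```

Measurements:
- **Fixture:** origin ≈ (477, 142) mm, with lane direction (0.010, -1).
- **Carrier:** centre ≈ (489, 303.5) mm, 2.5° off, so about 14 mm off the lane axis towards +x.

Plan: square it with a two-finger side push towards -x, then push from the tail with two fingers.

Emit:
send_rows(rows=[{"linear": [0,0,0],"turn": -10.5,"fingers": -0.2},{"linear": [0,0,0],"turn": -10.5,"fingers": -0.2},{"linear": [-50,-41,0],"turn": 0,"fingers": -0.2},{"linear": [-50,-41,0],"turn": 0,"fingers": -0.2},{"linear": [-50,-41,0],"turn": 0,"fingers": -0.2},{"linear": [-50,-41,0],"turn": 0,"fingers": -0.2},{"linear": [-50,-41,0],"turn": 0,"fingers": -0.2},{"linear": [-50,-41,0],"turn": 0,"fingers": -0.2}])

```text
time_s: 1.2
position: [0.5119, 0.3492, 0.2313]
eef_rot: [-0.005, 1.0, 0.0, -0.0]
force: [0.2, 1.7, 0.4]
finger_gap: 0.0511
gripper_force: 0.0
```

Emit:
send_rows(rows=[{"linear": [-24,-16,0],"turn": 0,"fingers": -0.2},{"linear": [-24,-16,0],"turn": 0,"fingers": -0.2},{"linear": [0,0,50],"turn": 0,"fingers": -0.2},{"linear": [0,0,50],"turn": 0,"fingers": -0.2},{"linear": [0,0,50],"turn": 0,"fingers": -0.2},{"linear": [0,0,40],"turn": 0,"fingers": -0.2},{"linear": [0,0,20],"turn": 0,"fingers": -0.2},{"linear": [0,0,0],"turn": 0,"fingers": -0.2}])

```text
time_s: 2.2
position: [0.5585, 0.319, 0.0206]
eef_rot: [-0.005, 1.0, -0.0, -0.001]
force: [0.0, -0.2, -0.1]
finger_gap: 0.0513
gripper_force: 0.0
```

```bash
python3 - <<'E'
from h import *
im,K,R=cam('side');cv2.imwrite('pics/s1.png',cv2.resize(im['color'][180:300,160:380],None,fx=3.5,fy=3.5,interpolation=cv2.INTER_CUBIC));print(bot.get_state()['position'])
E
```

```text
[0.55923859 0.31932915 0.02185446]
```

View pics/s1.png

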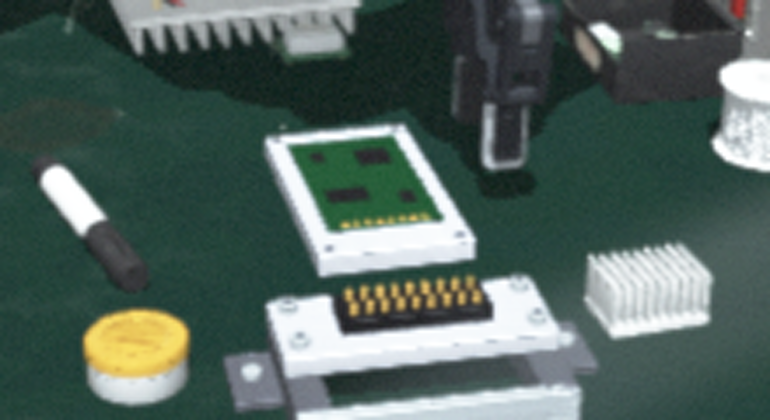

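The finger tips stand clear on the +x side of the carrier, with the front tip at crop (505,165). The hand needs about -15 mm in y and 17 mm down.

Emit:
send_rows(rows=[{"linear": [0,-15,0],"turn": 0,"fingers": -0.2},{"linear": [0,0,10],"turn": 0,"fingers": -0.2},{"linear": [0,0,8],"turn": 0,"fingers": -0.2},{"linear": [0,0,0],"turn": 0,"fingers": -0.2},{"linear": [6,0,0],"turn": 0,"fingers": -0.2},{"linear": [6,0,0],"turn": 0,"fingers": -0.2},{"linear": [0,0,0],"turn": 0,"fingers": -0.2}])

```text
time_s: 3.12
position: [0.5464, 0.3041, 0.0034]
eef_rot: [-0.005, 1.0, -0.0, -0.0]
force: [-0.1, -0.1, 0.7]
finger_gap: 0.0512
gripper_force: 0.0
```

```bash
python3 - <<'E'
from h import *
im,K,R=cam('side');s=bot.get_state();print(s['position'],s['force'])
cv2.imwrite('pics/s2.png',cv2.resize(im['color'][180:300,160:380],None,fx=3.5,fy=3.5,interpolation=cv2.INTER_CUBIC))
P=cloud(im,K,R);m=(P[...,2]>.001)&(P[...,2]<.04)&(abs(P[...,0]-.547)<.022)&(abs(P[...,1]-.304)<.06)
Q=P[m]*1000;print(len(Q),np.percentile(Q,[1,10,50,90,99],axis=0).round(1))
E
```

```text
[0.54680085 0.30419251 0.00349597] [0.57452331 0.16836567 0.25842419]
350 [[525.2 250.9   5.4]
 [535.3 264.    9.6]
 [542.1 272.3  22.5]
 [552.  331.   36.4]
 [557.3 334.2  39.8]]
```

View pics/s2.png

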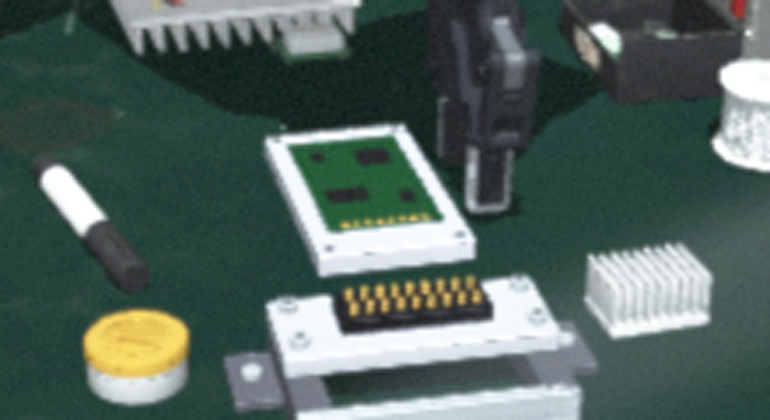

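The tips are about 5 mm above the bench, beside the carrier's +x side. I'll make the side push now.

Emit:
send_rows(rows=[{"linear": [4,0,0],"turn": 0,"fingers": -0.2},{"linear": [4,0,0],"turn": 0,"fingers": -0.2},{"linear": [4,0,0],"turn": 0,"fingers": -0.2},{"linear": [4,0,0],"turn": 0,"fingers": -0.2},{"linear": [4,0,0],"turn": 0,"fingers": -0.2},{"linear": [0,0,0],"turn": 0,"fingers": -0.2}])

```text
time_s: 3.92
position: [0.5266, 0.3038, 0.0033]
eef_rot: [-0.005, 1.0, -0.0, -0.0]
force: [0.2, 0.0, -0.1]
finger_gap: 0.0515
gripper_force: 0.0
```

Emit:
send_rows(rows=[{"linear": [-20,0,0],"turn": 0,"fingers": -0.2},{"linear": [-20,0,0],"turn": 0,"fingers": -0.2},{"linear": [-10,0,-40],"turn": 0,"fingers": -0.2},{"linear": [0,0,-40],"turn": 0,"fingers": -0.2},{"linear": [0,0,0],"turn": 0,"fingers": -0.2}])

```text
time_s: 4.55
position: [0.5786, 0.305, 0.0862]
eef_rot: [-0.005, 1.0, 0.001, 0.002]
force: [-0.3, -0.4, -1.1]
finger_gap: 0.0512
gripper_force: 0.0
```

```bash
python3 - <<'E'
from h import *
im,K,R=cam('top');cv2.imwrite('pics/t3.png',im['color'][150:300]);print(carrier(im,K,R))
im,K,R=cam('side');P=cloud(im,K,R)
m=(P[...,2]>.009)&(P[...,2]<.017)&(abs(P[...,1]-.304)<.085)&(abs(P[...,0]-.475)<.07)
m=cv2.morphologyEx(m.astype(np.uint8),cv2.MORPH_OPEN,np.ones((3,3)))>0
print(comp(m,P))
E
```

```text
((486.38525390625, 272.1784973144531), (137.75662231445312, 223.99966430664062), 13.713045120239258)
((475.0761413574219, 302.8792419433594), (80.44248962402344, 144.60780334472656), 0.9277338981628418)
```

View pics/t3.png

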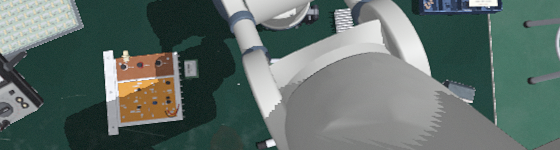

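The side view's depth gives carrier centre (475, 303) at 0.9°, so it is square and on the lane axis. In the top view the arm hides it. Next I'll go to the tail.

Emit:
send_rows(rows=[{"linear": [35,31,0],"turn": 0,"fingers": -0.2},{"linear": [34,31,0],"turn": 0,"fingers": -0.2},{"linear": [34,31,0],"turn": 0,"fingers": -0.2},{"linear": [0,0,0],"turn": -10,"fingers": -0.2},{"linear": [0,0,0],"turn": -10,"fingers": -0.2},{"linear": [0,0,0],"turn": -10,"fingers": -0.2},{"linear": [0,0,0],"turn": -10,"fingers": -0.2},{"linear": [0,0,0],"turn": -10,"fingers": -0.2}])

```text
time_s: 5.65
position: [0.4722, 0.3958, 0.0818]
eef_rot: [-0.43, 0.903, -0.0, -0.001]
force: [0.8, 0.6, -0.1]
finger_gap: 0.0509
gripper_force: 0.0
```

Emit:
send_rows(rows=[{"linear": [0,0,0],"turn": -10,"fingers": -0.2},{"linear": [0,0,0],"turn": -10,"fingers": -0.2},{"linear": [0,0,0],"turn": -10,"fingers": -0.2},{"linear": [0,0,0],"turn": -10,"fingers": -0.2},{"linear": [0,0,0],"turn": 0,"fingers": -0.2},{"linear": [0,0,0],"turn": 0,"fingers": -0.2}])

```text
time_s: 6.4
position: [0.4727, 0.3961, 0.0826]
eef_rot: [0.709, -0.705, -0.0, 0.001]
force: [-0.2, -0.1, -0.7]
finger_gap: 0.0514
gripper_force: 0.0
```

```bash
cat >> h.py <<'E'
from scipy.spatial.transform import Rotation as Ro
def side():
    im,K,R=cam('side');P=cloud(im,K,R);s=bot.get_state()
    Rt=Ro.from_quat(s['eef_rot']).as_matrix();p=np.array(s['position'])*1000
    print('tcp',p.round(1),'xaxis',Rt[:,0].round(4),'q',np.round(s['joint_positions'],2),'F',np.round(s['force'],1),'t',s['time_s'])
    z=P[...,2]
    def rect(m): return comp(cv2.morphologyEx(m.astype(np.uint8),cv2.MORPH_OPEN,np.ones((3,3)))>0,P)
    print('bridge',rect((z>.024)&(z<.033)&(abs(P[...,1]-.142)<.04)&(abs(P[...,0]-.477)<.1)))
    return im,P,z,rect
E
python3 - <<'E'
from h import *
im,P,z,rect=side()
print('carrier',rect((z>.009)&(z<.017)&(abs(P[...,1]-.304)<.085)&(abs(P[...,0]-.475)<.07)))
E
```

```text
tcp [472.9 396.2  82.8] xaxis [ 6.3e-03 -1.0e+00  5.0e-04] q [ 0.6   0.65  1.51 -0.    0.98 -2.55] F [-0.7 -0.7 -0.7] t 6.45
bridge ((475.36920166015625, 139.7601318359375), (123.52543640136719, 54.87092590332031), 0.7523250579833984)
carrier ((475.3437194824219, 302.30517578125), (80.54035186767578, 143.01205444335938), 0.6195452213287354)
```

Side view again: the bridge axis and the carrier agree within 2 mm and 0.2°. I'll descend behind the tail and push.

Emit:
send_rows(rows=[{"linear": [0,-2.5,30],"turn": 0,"fingers": -0.2},{"linear": [0,0,30],"turn": 0,"fingers": -0.2},{"linear": [0,0,12],"turn": 0,"fingers": -0.2},{"linear": [0,0,7],"turn": 0,"fingers": -0.2},{"linear": [0,0,0],"turn": 0,"fingers": -0.2},{"linear": [4,0,0],"turn": 0,"fingers": -0.2},{"linear": [4,0,0],"turn": 0,"fingers": -0.2},{"linear": [0,0,0],"turn": 0,"fingers": -0.2}])

```text
time_s: 7.45
position: [0.4758, 0.388, 0.0047]
eef_rot: [0.71, -0.704, 0.0, -0.0]
force: [-1.0, -0.1, -0.6]
finger_gap: 0.0513
gripper_force: 0.0
```

Emit:
send_rows(rows=[{"linear": [5,0,0],"turn": 0,"fingers": -0.2},{"linear": [6,0,0],"turn": 0,"fingers": -0.2},{"linear": [6,0,0],"turn": 0,"fingers": -0.2},{"linear": [6,0,0],"turn": 0,"fingers": -0.2},{"linear": [6,0,0],"turn": 0,"fingers": -0.2},{"linear": [6,0,0],"turn": 0,"fingers": -0.2},{"linear": [6,0,0],"turn": 0,"fingers": -0.2},{"linear": [0,0,0],"turn": 0,"fingers": -0.2}])

```text
time_s: 8.45
position: [0.4758, 0.3466, 0.0041]
eef_rot: [0.71, -0.704, -0.0, 0.001]
force: [-0.4, -0.2, 0.5]
finger_gap: 0.0511
gripper_force: 0.0
```

```bash
python3 - <<'E'
from h import *
im,P,z,rect=side();cv2.imwrite('pics/s4.png',cv2.resize(im['color'][180:300,160:380],None,fx=3.5,fy=3.5,interpolation=cv2.INTER_CUBIC))
print('carrier',rect((z>.009)&(z<.017)&(P[...,1]>.17)&(P[...,1]<.36)&(abs(P[...,0]-.475)<.07)))
E
```

```text
tcp [475.8 346.8   4.1] xaxis [ 9.5e-03 -1.0e+00  7.0e-04] q [ 0.53  0.74  1.63 -0.    0.77 -2.62] F [ 0.2  0.3 -0.6] t 8.5
bridge ((475.9685363769531, 138.3956298828125), (124.6253890991211, 54.33430480957031), 1.2220518589019775)
carrier ((475.3511047363281, 266.142333984375), (79.92572021484375, 148.0031280517578), 0.4089829623699188)
```

View pics/s4.png

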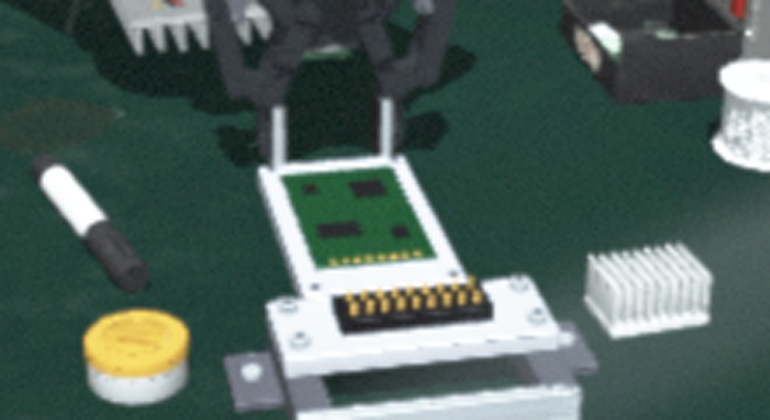

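The carrier is being pushed squarely by both tips towards the mouth. I'll keep going.

Emit:
send_rows(rows=[{"linear": [6,0,0],"turn": 0,"fingers": -0.2},{"linear": [6,0,0],"turn": 0,"fingers": -0.2},{"linear": [6,0,0],"turn": 0,"fingers": -0.2},{"linear": [6,0,0],"turn": 0,"fingers": -0.2},{"linear": [6,0,0],"turn": 0,"fingers": -0.2},{"linear": [6,0,0],"turn": 0,"fingers": -0.2},{"linear": [6,0,0],"turn": 0,"fingers": -0.2},{"linear": [0,0,0],"turn": 0,"fingers": -0.2}])

```text
time_s: 9.5
position: [0.4765, 0.3048, 0.0043]
eef_rot: [0.71, -0.704, 0.0, 0.0]
force: [-0.0, -0.2, 0.3]
finger_gap: 0.0511
gripper_force: 0.0
```

Emit:
send_rows(rows=[{"linear": [6,0,0],"turn": 0,"fingers": -0.2},{"linear": [6,0,0],"turn": 0,"fingers": -0.2},{"linear": [6,0,0],"turn": 0,"fingers": -0.2},{"linear": [6,0,0],"turn": 0,"fingers": -0.2},{"linear": [6,0,0],"turn": 0,"fingers": -0.2},{"linear": [6,0,0],"turn": 0,"fingers": -0.2},{"linear": [6,0,0],"turn": 0,"fingers": -0.2},{"linear": [0,0,0],"turn": 0,"fingers": -0.2}])

```text
time_s: 10.5
position: [0.4768, 0.2628, 0.0042]
eef_rot: [0.71, -0.704, -0.0, 0.0]
force: [0.8, -0.9, -0.1]
finger_gap: 0.0513
gripper_force: 0.0
```

```bash
python3 - <<'E'
from h import *
im,P,z,rect=side();cv2.imwrite('pics/s5.png',cv2.resize(im['color'][180:310,190:360],None,fx=4.5,fy=4.5,interpolation=cv2.INTER_CUBIC))
E
```

```text
tcp [476.8 263.    4.2] xaxis [ 9.4e-03 -1.0e+00  3.0e-04] q [ 0.39  0.71  1.74 -0.    0.69 -2.76] F [ 0.3 -0.5  0.3] t 10.55
bridge ((475.72772216796875, 138.97523498535156), (123.71304321289062, 52.4540901184082), 0.6068365573883057)
```

View pics/s5.png

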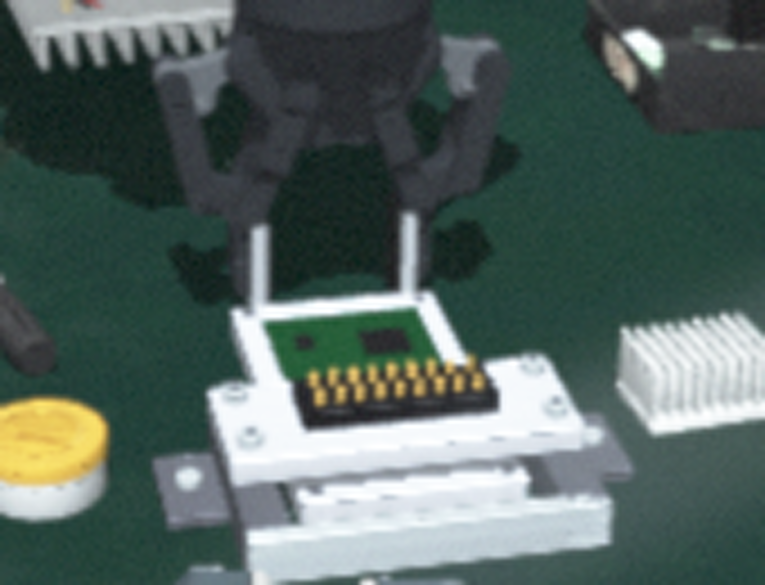

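The carrier has passed under the bridge, with its lead edge visible at crop y≈500 in front of the stop. About 20 mm remains, so I'll slow down and watch the force.

Emit:
send_rows(rows=[{"linear": [4,0,0],"turn": 0,"fingers": -0.2},{"linear": [4,0,0],"turn": 0,"fingers": -0.2},{"linear": [4,0,0],"turn": 0,"fingers": -0.2},{"linear": [3,0,0],"turn": 0,"fingers": -0.2},{"linear": [1,0,0],"turn": 0,"fingers": -0.2},{"linear": [0,0,0],"turn": 0,"fingers": -0.2}])

```text
time_s: 11.3
position: [0.4771, 0.2472, 0.0043]
eef_rot: [0.711, -0.704, 0.0, 0.0]
force: [-0.4, -0.4, -0.5]
finger_gap: 0.0513
gripper_force: 0.0
```

Emit:
send_rows(rows=[{"linear": [1,0,0],"turn": 0,"fingers": -0.2},{"linear": [1,0,0],"turn": 0,"fingers": -0.2},{"linear": [0,0,0],"turn": 0,"fingers": -0.2}])

```text
time_s: 11.68
position: [0.4771, 0.2453, 0.0043]
eef_rot: [0.711, -0.704, 0.0, -0.0]
force: [0.6, 0.1, 0.0]
finger_gap: 0.0514
gripper_force: 0.4
```

Emit:
send_rows(rows=[{"linear": [1,0,0],"turn": 0,"fingers": -0.2},{"linear": [0,0,0],"turn": 0,"fingers": -0.2}])

```text
time_s: 11.92
position: [0.4771, 0.2443, 0.0043]
eef_rot: [0.711, -0.704, 0.0, 0.0]
force: [0.3, 0.4, -0.1]
finger_gap: 0.051
gripper_force: 0.5
```

Emit:
send_rows(rows=[{"linear": [1,0,0],"turn": 0,"fingers": -0.2},{"linear": [0,0,0],"turn": 0,"fingers": -0.2}])

```text
time_s: 12.18
position: [0.4771, 0.2433, 0.0043]
eef_rot: [0.711, -0.704, 0.0, 0.0]
force: [-0.1, 1.8, 0.1]
finger_gap: 0.0511
gripper_force: 0.5
```

Emit:
send_rows(rows=[{"linear": [1,0,0],"turn": 0,"fingers": -0.2},{"linear": [0,0,0],"turn": 0,"fingers": -0.2}])

```text
time_s: 12.42
position: [0.4771, 0.2423, 0.0043]
eef_rot: [0.711, -0.704, -0.0, 0.0]
force: [0.4, -0.3, -0.1]
finger_gap: 0.0512
gripper_force: 0.4
```

```bash
python3 - <<'E'
from h import *
im,P,z,rect=side();cv2.imwrite('pics/s6.png',cv2.resize(im['color'][230:310,200:360],None,fx=5,fy=5,interpolation=cv2.INTER_CUBIC))
E
```

```text
tcp [477.1 242.3   4.3] xaxis [ 9.7e-03 -1.0e+00  1.0e-04] q [ 0.36  0.7   1.77 -0.    0.67 -2.79] F [0.5 0.4 0.3] t 12.475
bridge ((475.4743347167969, 138.81704711914062), (123.89083099365234, 52.57722854614258), 0.0958111584186554)
```

View pics/s6.png

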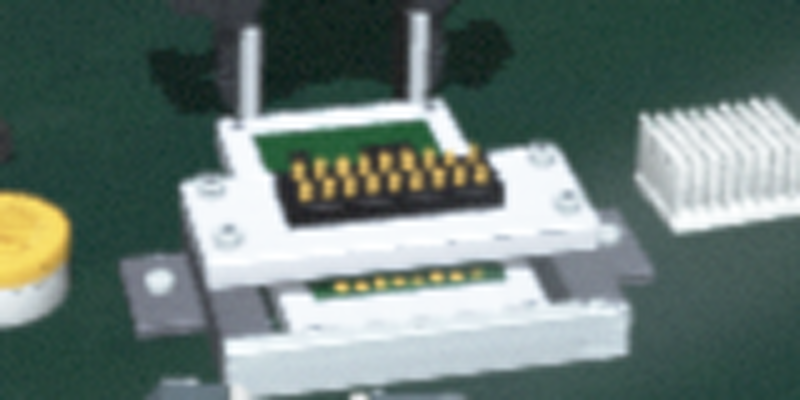

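The lead edge is now very near the stop bar, with the pads showing between bridge and stop at crop y≈285. There is no steady contact force yet.

Emit:
send_rows(rows=[{"linear": [1,0,0],"turn": 0,"fingers": -0.2},{"linear": [0,0,0],"turn": 0,"fingers": -0.2}])

```text
time_s: 12.72
position: [0.4773, 0.2416, 0.0043]
eef_rot: [0.71, -0.704, -0.0, -0.0]
force: [-0.0, 5.1, -0.4]
finger_gap: 0.0508
gripper_force: 2.5
```

Emit:
send_rows(rows=[{"linear": [1,0,0],"turn": 0,"fingers": -0.2},{"linear": [0,0,0],"turn": 0,"fingers": -0.2}])

```text
time_s: 12.98
position: [0.4774, 0.2413, 0.0044]
eef_rot: [0.71, -0.704, -0.0, -0.001]
force: [-1.9, 13.3, -1.0]
finger_gap: 0.0511
gripper_force: 7.0
```

Firm contact with the stop: 13 N, with the TCP at y = 241 where 242 was predicted. I'll back off straight, then lift.

Emit:
send_rows(rows=[{"linear": [-3,0,0],"turn": 0,"fingers": -0.2},{"linear": [-10,0,0],"turn": 0,"fingers": -0.2},{"linear": [-30,0,0],"turn": 0,"fingers": -0.2},{"linear": [-20,0,-40],"turn": 0,"fingers": -0.2},{"linear": [-30,0,-60],"turn": 0,"fingers": -0.2},{"linear": [-30,0,-60],"turn": 0,"fingers": -0.2},{"linear": [-40,0,0],"turn": 0,"fingers": -0.2},{"linear": [0,0,0],"turn": 0,"fingers": -0.2}])

```text
time_s: 13.98
position: [0.4753, 0.402, 0.1568]
eef_rot: [0.711, -0.703, 0.0, -0.001]
force: [-0.5, -0.3, -0.2]
finger_gap: 0.0512
gripper_force: 0.0
```

```bash
python3 - <<'E'
from h import *
im,P,z,rect=side();cv2.imwrite('pics/s7.png',cv2.resize(im['color'][180:310,190:360],None,fx=4.5,fy=4.5,interpolation=cv2.INTER_CUBIC))
r=rect((z>.009)&(z<.016)&(P[...,1]>.172)&(P[...,1]<.26)&(abs(P[...,0]-.475)<.06));print('carrier tail part',r,cv2.boxPoints(r).round(1).tolist())
E
```

```text
tcp [475.1 400.4 156.1] xaxis [ 1.150e-02 -9.999e-01  1.000e-04] q [ 0.6   0.57  1.44 -0.    1.13 -2.55] F [-0.2 -0.1  0.2] t 14.025
bridge ((475.4805908203125, 139.70066833496094), (124.0286865234375, 52.781341552734375), 1.222991704940796)
carrier tail part ((475.90374755859375, 209.02084350585938), (79.12370300292969, 44.6365852355957), 0.48331978917121887) [[436.20001220703125, 231.0], [436.5, 186.39999389648438], [515.7000122070312, 187.0], [515.2999877929688, 231.6999969482422]]
```

View pics/s7.png

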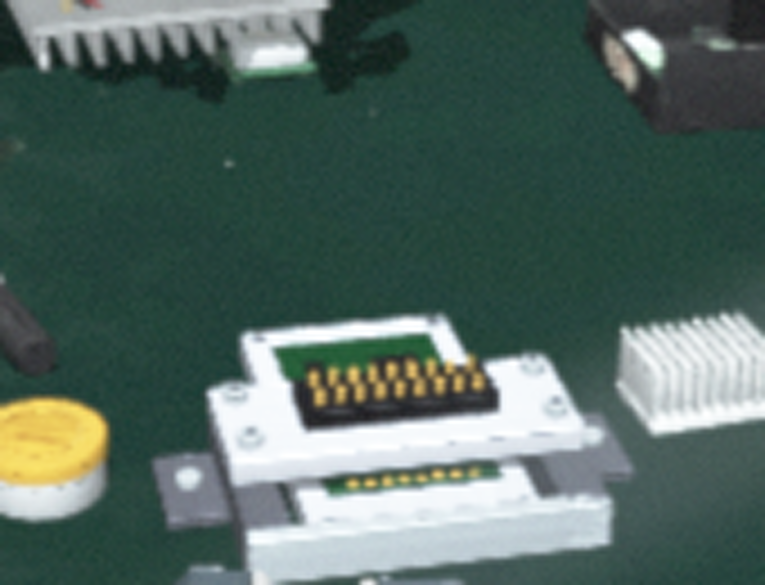

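The carrier is against the stop, centred and square (tail at y≈231), and the hand is clear. I'm handing in.

```bash
python3 -c "
from workcell import bot
print(bot.hand_in())"
```

```text
the job is handed in; nothing more can be done
None
```

The carrier was pushed flat under the bridge to firm contact with the end stop, measuring centred and square within about 1 mm and 1°; the hand was clear and I handed the job in at about 14 s, but the hand-in returned no verdict.

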